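# Unstack the batteries into their charging cradles

## Task

Four returned batteries are stacked crosswise on the rubber mat. Take the stack apart from the top and set each battery, lid up and flat, inside the rim of the charging cradle of its own lid colour. Do not drop or tip over any battery, and leave the multimeter and the parts tub where they are.

Things in the scene. Friction and masses are not known exactly. Their poses are not given: they have to be found in the camera images.
- blue: Sealed battery, solid block 110 x 36 x 52 mm (its x, y, z), about 0.5 kg, light grey with a blue lid (top 14 mm). Origin: centre of its underside; z up; ends alike. In the lower layer: blue and green lie parallel, 40 mm (+-7) between their facing sides, on a fixed 4 mm black mat 130 mm square; the upper two lie across them.
- green: Sealed battery, solid block 110 x 36 x 52 mm (its x, y, z), about 0.5 kg, light grey with a green lid (top 14 mm). Origin: centre of its underside; z up; ends alike. In the lower layer: blue and green lie parallel, 40 mm (+-7) between their facing sides, on a fixed 4 mm black mat 130 mm square; the upper two lie across them.
- red: Sealed battery, solid block 110 x 36 x 52 mm (its x, y, z), about 0.5 kg, light grey with a red lid (top 14 mm). Origin: centre of its underside; z up; ends alike. In the upper layer: red and yellow lie crosswise on the lower two, undersides 56 mm above the bench, 40 mm (+-7) between their facing sides.
- yellow: Sealed battery, solid block 110 x 36 x 52 mm (its x, y, z), about 0.5 kg, light grey with a yellow lid (top 14 mm). Origin: centre of its underside; z up; ends alike. In the upper layer: red and yellow lie crosswise on the lower two, undersides 56 mm above the bench, 40 mm (+-7) between their facing sides.
- cradle_blue: Charging cradle, blue floor and end block, fixed: open pocket 126 x 52 mm (its x, y), floor 6 mm above the bench, black rim 6 mm thick, its top 14 mm above the bench. Outside the rim at +x: end block 22 mm long, 64 wide, 30 high. Origin: under the pocket's centre, at bench height; z up. A battery lies in it lengthwise, either way round.
- cradle_green: Charging cradle, green floor and end block, fixed: open pocket 126 x 52 mm (its x, y), floor 6 mm above the bench, black rim 6 mm thick, its top 14 mm above the bench. Outside the rim at +x: end block 22 mm long, 64 wide, 30 high. Origin: under the pocket's centre, at bench height; z up. A battery lies in it lengthwise, either way round.
- cradle_red: Charging cradle, red floor and end block, fixed: open pocket 126 x 52 mm (its x, y), floor 6 mm above the bench, black rim 6 mm thick, its top 14 mm above the bench. Outside the rim at +x: end block 22 mm long, 64 wide, 30 high. Origin: under the pocket's centre, at bench height; z up. A battery lies in it lengthwise, either way round.
- cradle_yellow: Charging cradle, yellow floor and end block, fixed: open pocket 126 x 52 mm (its x, y), floor 6 mm above the bench, black rim 6 mm thick, its top 14 mm above the bench. Outside the rim at +x: end block 22 mm long, 64 wide, 30 high. Origin: under the pocket's centre, at bench height; z up. A battery lies in it lengthwise, either way round.
- meter: Bystander: orange multimeter lying on the bench beyond the cradles, 130 x 66 x 45 mm (x, y, z), loose. Origin: centre of its underside.
- tub: Bystander: open grey tub of spare fuses on the bench beyond the cradles, 110 x 80 x 45 mm (x, y, z), loose. Origin: centre of its underside.

How it is judged:
By the outcome, as a careful person would: the job done as asked, in the order asked, and still so for the second after the job is handed in, with the robot touching nothing.
It also fails if it takes over 120 s, if anything falls off the work surface, if the arm or the gripper's body presses on something with over 40 N, if the wrist force passes 120 N, or if a joint passes its speed limit or range.

## Robot

A 6-joint arm with a two-finger parallel gripper is mounted at the origin on the work surface. World frame = base frame: x ahead of the robot, y to its left, z up, the work surface at z = 0. Lengths are in m, angles in rad, forces in N, time in s.
With the tool pointing down it reaches from about 0.275 to 0.85 m from the base axis. Payload 19 kg.
Tool frame: the origin (TCP) lies on the centre line of the jaws, within the pads' length; the fingertips stand manip.nose_length ahead of it and the grasp point (between the pads) lies 3 mm ahead of it (manip.nose_length is the distance from the TCP to the fingertips, in m); z points along the fingers, y is the line along which they close (so a half turn about z gives the same grasp; the last joint's range is limited). The gripper opens to 85 mm and grips with 20 to 120 N. Pads are 22 mm wide; open, the fingers measure 114 mm over their backs; the gripper's body (76 mm by 85 mm) begins 54 mm behind the grasp point. The pads swing forward as they close: fully open they stand 13 mm farther back than shut.
Start: joints at [-1.452, 0.15, 1.437, -0, 1.554, -0.134], TCP at [0.144, -0.557, 0.253] pointing down, gripper open.
Joint ranges: [-2.8, 2.8], [-0.68, 2.1], [0.12, 2.68], [-1.39, 4.53], [0.16, 2.79], [-2.81, 2.81]. Speed limits (rad/s): [1.89, 1.89, 2.22, 3.01, 3.01, 3.01].

## Interface

Orientations are given as a unit quaternion [w, x, y, z].
In Python, from workcell import manip gives the robot as it stands. The module is installed in compiled form; this text tells all that it offers.
- The arm moves only by the shell command python3 -m crank 'ROWS'. ROWS is JSON, one flat list of numbers, 5 for each row, row after row: the shift along the tool's x, y, z in mm, then the turn about the tool's z in degrees, then the opening, from 0 (shut) to 1 (fully open). In form: [x, y, z, twist, gripper, x, y, z, twist, gripper, ...]. A call has 1 to 20 rows; each row shifts and turns the commanded pose from where the row before left it, along the tool's axes as they then stand; what a row does not reach is not made up. A row lasts 1/10 s, in which the tool goes at most 50 mm and 8.59 degrees, less where a joint would pass 70% of its speed; a pose out of reach is approached as far as the arm can. A call is refused whole if a number of a shift passes 50 or a number of a turn 8.59, either way. A call with a gripper value outside its range is refused whole. The fingers move at their own pace and stop on an object; the grip force is fixed at half the most. Time passes only in rows, so rows that do not move let the fingers close. It gives the time, the measured TCP pose, the force, the opening and the grip force at its end, in the units of the state.
- manip.read_state(): the state, without advancing time (a new reading comes with each control period).
- manip.snapshot(name): name is "scene" or "top" or "wrist"; returns the picture (480x640x3 uint8, red, green, blue); there is no depth.
- manip.camera_model(name): a dict with "fx", "fy", "cx", "cy" (pixels), "R" (3x3) and "t" (3): a world point X has camera coordinates R X + t. Camera axes: x right, y down, z forward; pixel columns grow to the right and rows downward; lengths in m; the calibration is good to about 2 mm. A picture is of the moment at which its call begins: read the wrist's pose just before it. camera_model takes no time and is no camera call; for the wrist camera it gives the pose at the moment of the call.
- manip.job_done(): hands the job in; it is judged then, once.
The state is a dict: "time": time; "joints": joint angles; "dq": joint speeds; "tau": joint torques, N m; "tool_pos": TCP position; "orientation": TCP orientation; "contact_force": force on the tool from outside, world axes, zero at the start; "torque": the same for the moment, N m; "width": finger opening in m; "finger_force": force on a finger pad.
Only numpy, scipy, OpenCV 4.12 (cv2) and the standard library are available. Lean on these libraries where they do the work, as an engineer would, in place of code of your own. Each camera call takes 0.05 s, during which the arm holds its last target. There are 200 camera calls.

## Working session

There is one attempt and no reset: what is moved stays moved. The work goes in short steps, Python scripts to look and compute and a shell command to move; the robot and the scene stay as the last step left them, time stands still between calls to the robot, and variables do not carry over. Pictures are saved under pics/ and viewed, at most 14 in all, crops included, and the job is handed in when it is done.

```bash
mkdir -p pics; python3 - <<'E'
from workcell import manip
import cv2
s=manip.read_state();print({k:s[k] for k in('time','tool_pos','orientation','width')},manip.nose_length)
for n in('top','scene'):
    cv2.imwrite(f'pics/{n}0.png',manip.snapshot(n)[:,:,::-1]);print(n,manip.camera_model(n))
E
```

```text
{'time': 0.0, 'tool_pos': array([ 0.1437648 , -0.55651515,  0.25269104]), 'orientation': array([-6.05282301e-04,  9.92022359e-01,  1.26060594e-01, -5.30882514e-06]), 'width': 0.08508922921313154} 0.022
top {'fx': 464.30837253797756, 'fy': 464.30837253797756, 'cx': 323.4666088598026, 'cy': 244.61347444380135, 'R': array([[-0.01528483, -0.99964497,  0.02182442],
       [-0.99492401,  0.01303421, -0.09978134],
       [ 0.09946146, -0.02323878, -0.99477001]]), 't': array([-0.01009786,  0.56403783,  1.1135849 ])}
scene {'fx': 459.7632991763836, 'fy': 459.7632991763836, 'cx': 314.25897065233823, 'cy': 238.12641256896916, 'R': array([[ 0.73188072,  0.68101728, -0.02379233],
       [ 0.42275695, -0.48116134, -0.76795855],
       [-0.53444099,  0.55199568, -0.64005749]]), 't': array([-0.39102244, -0.20111704,  1.21843902])}
```

View pics/top0.png

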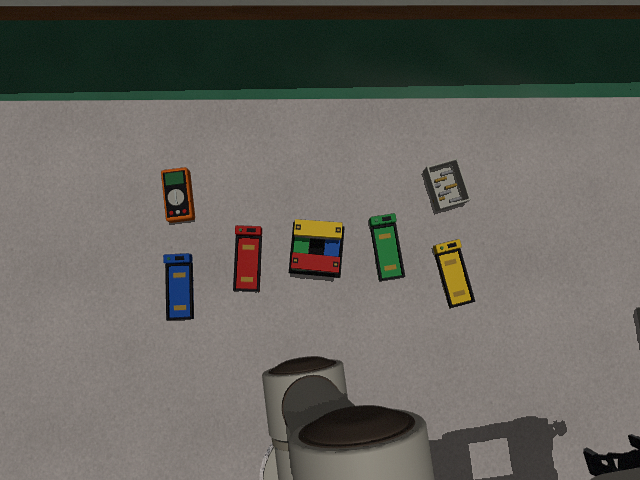

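View pics/scene0.png

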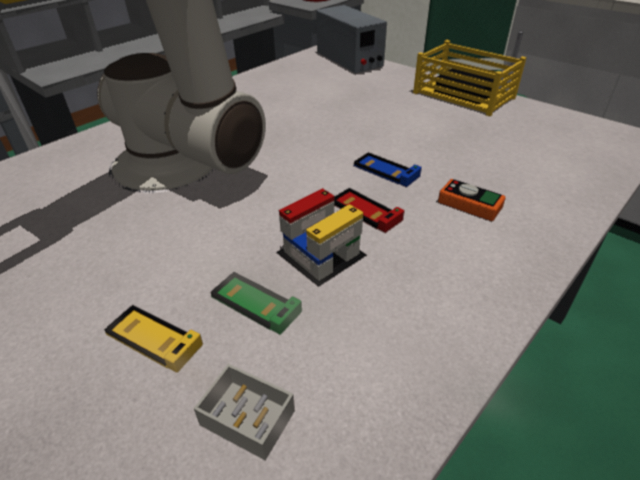

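```bash
cat > h.py <<'E'
import numpy as np, cv2
from workcell import manip
HUE={'red':(172,8),'yellow':(20,33),'green':(45,85),'blue':(100,125)}
def unproj(cam,uv,z):
    R,t=np.array(cam['R']),np.array(cam['t'])
    uv=np.atleast_2d(uv); d=np.c_[(uv[:,0]-cam['cx'])/cam['fx'],(uv[:,1]-cam['cy'])/cam['fy'],np.ones(len(uv))]@R
    c=-R.T@t
    return c+d*((z-c[2])/d[:,2])[:,None]
def proj(cam,X):
    p=np.atleast_2d(X)@np.array(cam['R']).T+np.array(cam['t'])
    return np.c_[cam['fx']*p[:,0]/p[:,2]+cam['cx'],cam['fy']*p[:,1]/p[:,2]+cam['cy']]
def blobs(img,col,amin=60,vmin=60):
    hsv=cv2.cvtColor(img,cv2.COLOR_RGB2HSV);h,s,v=[hsv[...,i].astype(int) for i in range(3)]
    a,b=HUE[col]
    m=((h>=a)|(h<=b) if a>b else (h>=a)&(h<=b))&(s>110)&(v>vmin)
    n,l,st,c=cv2.connectedComponentsWithStats(m.astype(np.uint8),connectivity=4)
    return [(st[i,4],(l==i).astype(np.uint8)) for i in range(1,n) if st[i,4]>amin]
def rect(cam,m,z):
    """min-area rectangle of a mask, on the plane z: centre, long, short (mm), angle of long side (deg)"""
    ys,xs=np.nonzero(m)
    P=unproj(cam,np.c_[xs,ys],z)[:,:2]
    (c,(w,h),a)=cv2.minAreaRect((P*1000).astype(np.float32))
    if w<h:w,h,a=h,w,a+90
    return np.round(c,1),round(w,1),round(h,1),round((a+90)%180-90,1)
E
python3 - <<'E'
from h import *
img=cv2.imread('pics/top0.png')[:,:,::-1].copy();cam=manip.camera_model('top')
print('cam',-np.array(cam['R']).T@cam['t'])
for c in HUE:
    for a,m in blobs(img,c):
        ys,xs=np.nonzero(m); print(c,a,(xs.mean().round(1),ys.mean().round(1)),'z6',rect(cam,m,.006),'z108',rect(cam,m,.108))
E
```

```text
cam [0.45026166 0.0084323  1.1642617 ]
red 177 (np.float64(247.7), np.float64(229.8)) z6 (array([606. , 171.3]), 63.4, 21.6, 86.8) z108 (array([592.3, 157. ]), 57.8, 19.7, 86.8)
red 914 (np.float64(247.1), np.float64(263.5)) z6 (array([522.5, 172.1]), 125.6, 50.8, -3.1) z108 (array([516.1, 157.7]), 114.6, 46.4, -3.1)
red 712 (np.float64(315.1), np.float64(262.2)) z6 (array([522.2,   2.9]), 119.7, 40.3, 83.5) z108 (array([515.9,   3.4]), 109.2, 36.8, 83.5)
yellow 729 (np.float64(317.8), np.float64(228.5)) z6 (array([607.2,  -5.1]), 120.5, 40.8, 85.3) z108 (array([593.3,  -3.9]), 109.9, 37.2, 85.3)
yellow 180 (np.float64(448.0), np.float64(245.7)) z6 (array([ 559.5, -332.9]), 65.0, 21.4, -76.9) z108 (array([ 549.9, -302.9]), 59.3, 19.5, -76.9)
yellow 1006 (np.float64(454.5), np.float64(277.7)) z6 (array([ 479.1, -345.9]), 126.4, 50.8, 13.4) z108 (array([ 476.6, -314.7]), 115.3, 46.3, 13.4)
green 1219 (np.float64(596.0), np.float64(89.3)) z6 (array([ 968. , -728.4]), 259.7, 38.4, 89.7) z108 (array([ 922.4, -663.5]), 236.8, 35.0, 89.7)
green 3135 (np.float64(195.1), np.float64(94.4)) z6 
[... 390 characters left out ...]
63 (np.float64(387.2), np.float64(251.8)) z6 (array([ 546.2, -178.5]), 125.0, 50.9, 8.3) z108 (array([ 537.8, -162. ]), 114.0, 46.4, 8.3)
green 170 (np.float64(300.7), np.float64(246.7)) z6 (array([561.5,  38.5]), 36.5, 28.8, 83.5) z108 (array([551.7,  35.8]), 33.3, 26.2, 83.5)
blue 194 (np.float64(331.7), np.float64(249.1)) z6 (array([558.8, -38.8]), 41.2, 36.9, -7.1) z108 (array([549.3, -34.7]), 37.6, 33.6, -7.1)
blue 178 (np.float64(176.1), np.float64(257.9)) z6 (array([537.8, 347.9]), 64.2, 21.4, -87.7) z108 (array([530.1, 318. ]), 58.5, 19.5, -87.7)
blue 913 (np.float64(178.9), np.float64(291.5)) z6 (array([455.5, 339.4]), 125.3, 49.1, 1.0) z108 (array([455. , 310.2]), 114.3, 44.8, 1.0)
```

```bash
cat > go.py <<'E'
# usage: go.py x y z theta   -> what is left, in tool axes (mm, deg); shift is for AFTER the twist and for BEFORE it
import sys,numpy as np
from workcell import manip
from scipy.spatial.transform import Rotation as Ro
s=manip.read_state();p=np.array(s['tool_pos']);w,x,y,z=s['orientation'];R=Ro.from_quat([x,y,z,w]).as_matrix()
th=np.degrees(np.arctan2(R[1,0],R[0,0]));T=np.array([float(a) for a in sys.argv[1:4]])/1000;t2=float(sys.argv[4])
tw=(th-t2+180)%360-180
f=lambda a:np.round([(T-p)[:2]@[np.cos(a),np.sin(a)]*1000,(T-p)[:2]@[np.sin(a),-np.cos(a)]*1000,(p-T)[2]*1000],1)
print('t',round(s['time'],2),'pos',(p*1000).round(1),'theta',th.round(2),'tilt',R[2].round(3),'w',round(s['width'],4),'ff',np.round(s['finger_force'],1),'F',np.round(s['contact_force'],1))
print('twist',round(tw,2),'shift now',f(np.radians(th)),'after twist',f(np.radians(t2)),'j6',np.degrees(s['joints'][5]).round(0))
E
python3 -m crank '[0,0,0,-8.5,0.65, 0,0,0,-8.5,0.65, 0,0,0,-8.5,0.65, 0,0,0,-8.5,0.65, 0,0,0,-8.5,0.65, 0,0,0,-8.5,0.65, 0,0,0,-8.5,0.65, 0,0,0,-8.5,0.65, 0,0,0,-1,0.65, 0,0,0,0,0.65]'; python3 go.py 516 3.4 200 83.5
```

```text
time: 1.1
tool_pos: [0.1438, -0.5566, 0.2531]
orientation: [-0.0, 0.747, 0.664, 0.0]
contact_force: [0.1, -0.4, 0.2]
width: 0.0554
finger_force: 0.0
t 1.1 pos [ 143.8 -556.6  253.1] theta 83.28 tilt [ 0. -0. -1.] w 0.0554 ff 0.0 F [ 0.1 -0.4  0.2]
twist -0.22 shift now [599.7 304.1  53.1] after twist [598.6 306.4  53.1] j6 -76.0
```

```bash
python3 -m crank '[0,0,0,-0.2,0.65, 42,21.5,0,0,0.65, 42,21.5,0,0,0.65, 42,21.5,0,0,0.65, 42,21.5,0,0,0.65, 42,21.5,0,0,0.65, 42,21.5,0,0,0.65, 42,21.5,0,0,0.65, 42,21.5,0,0,0.65, 42,21.5,0,0,0.65, 42,21.5,0,0,0.65, 42,21.5,0,0,0.65, 42,21.5,0,0,0.65, 42,21.5,0,0,0.65, 30,15,0,0,0.65, 20,12,0,0,0.65, 0,0,0,0,0.65, 0,0,0,0,0.65]'; python3 go.py 516 3.4 200 83.5; python3 - <<'E'
from h import *
cam=manip.camera_model('wrist');img=manip.snapshot('wrist')
cv2.imwrite('pics/w1.png',img[:,:,::-1])
for c in HUE:
    for a,m in blobs(img,c,400): print(c,a,'z108',rect(cam,m,.108),'z56',rect(cam,m,.056))
E
```

```text
time: 2.9
tool_pos: [0.5139, 0.0022, 0.2531]
orientation: [-0.0, 0.745, 0.667, -0.0]
contact_force: [-0.7, -1.2, -0.6]
width: 0.0556
finger_force: 0.0
t 2.9 pos [513.9   2.2 253.1] theta 83.64 tilt [-0.    -0.001 -1.   ] w 0.0556 ff 0.0 F [-0.7 -1.2 -0.6]
twist 0.14 shift now [ 1.4  1.9 53.1] after twist [ 1.5  1.9 53.1] j6 -2.0
red 7115 z108 (array([523.4, 145. ]), 90.9, 37.2, -2.6) z56 (array([523.6, 159.6]), 108.7, 44.5, -2.6)
red 1382 z108 (array([583.2, 138. ]), 38.7, 18.0, 86.5) z56 (array([595.2, 151.2]), 46.3, 21.5, 86.5)
red 5689 z108 (array([517.2,   5.7]), 108.8, 35.5, 83.4) z56 (array([516.2,  -7.1]), 130.2, 42.5, 83.4)
yellow 416 z108 (array([552.1, 143.1]), 20.7, 8.1, 85.3) z56 (array([557.9, 157.3]), 24.7, 9.7, 85.3)
yellow 407 z108 (array([494.6, 145.8]), 20.8, 8.1, 87.5) z56 (array([489.2, 160.6]), 24.8, 9.6, 87.5)
yellow 6069 z108 (array([592.9,  -1.4]), 109.4, 38.1, 85.2) z56 (array([606.8, -15.6]), 130.9, 45.5, 85.2)
green 1698 z108 (array([538.8,  45.5]), 64.2, 29.2, -6.4) z56 (array([542. ,  40.5]), 76.8, 34.9, -6.4)
green 2507 z108 (array([ 530. , -110.7]), 69.9, 35.3, 8.5) z56 (array([ 531.5, -146.3]), 83.6, 42.3, 8.5)
blue 1540 z108 (array([549.3, -16.4]), 33.1, 31.2, -6.4) z56 (array([554.6, -33.5]), 39.6, 37.3, -6.4)
```

View pics/w1.png

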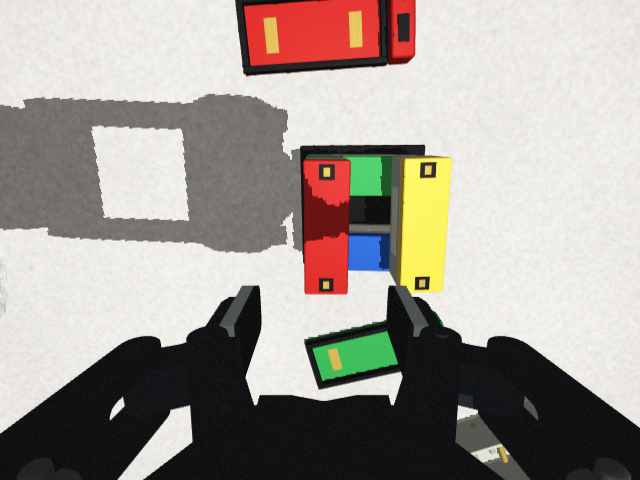

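```bash
python3 -m crank '[2.6,2.3,40,0.1,0.65, 0,0,40,0,0.65, 0,0,40,0,0.65, 0,0,25,0,0.65, 0,0,15,0,0.65, 0,0,0,0,0.65, 0,0,0,0,0.65]'; python3 go.py 516.5 4.5 93 83.5
```

```text
time: 3.65
tool_pos: [0.5166, 0.0036, 0.0941]
orientation: [0.0, 0.746, 0.666, 0.0]
contact_force: [0.4, 0.4, 1.5]
width: 0.0553
finger_force: 0.0
t 3.65 pos [516.6   3.6  94.1] theta 83.5 tilt [ 0.  0. -1.] w 0.0553 ff 0.0 F [0.4 0.4 1.5]
twist -0.0 shift now [ 0.9 -0.2  1.1] after twist [ 0.9 -0.2  1.1] j6 -2.0
```

```bash
python3 -m crank '[0.9,-0.2,1,0,0.65, 0,0,0,0,0.3, 0,0,0,0,0.3, 0,0,0,0,0.3, 0,0,0,0,0.3, 0,0,-5,0,0.3, 0,0,-15,0,0.3, 0,0,-25,0,0.3, 0,0,-35,0,0.3,0,0,-35,0,0.3,0,0,-15,0,0.3,0,0,0,0,0.3]'; python3 go.py 522.5 172 200 176.9
```

```text
time: 4.85
tool_pos: [0.5171, 0.0052, 0.2247]
orientation: [0.001, 0.746, 0.666, 0.001]
contact_force: [0.4, -0.4, -5.8]
width: 0.0358
finger_force: 61.0
t 4.85 pos [517.1   5.2 224.7] theta 83.59 tilt [ 0.     0.004 -1.   ] w 0.0358 ff 61.0 F [ 0.4 -0.4 -5.8]
twist -93.31 shift now [166.4 -13.2  24.7] after twist [  3.6 166.9  24.7] j6 -2.0
```

```bash
python3 -m crank '[20,-2,0,0,0.3, 35,-3,0,0,0.3, 40,-3,0,0,0.3, 40,-3,0,0,0.3, 25,-2,0,0,0.3, 7,0,0,-5,0.3, 0,0,0,-8.5,0.3, 0,0,0,-8.5,0.3, 0,0,0,-8.5,0.3, 0,0,0,-8.5,0.3, 0,0,0,-8.5,0.3, 0,0,0,-8.5,0.3, 0,0,0,-8.5,0.3, 0,0,0,-8.5,0.3, 0,0,0,-8.5,0.3, 0,0,0,-8.5,0.3, 0,0,0,-3.3,0.3, 0,0,0,0,0.3]'; python3 go.py 523 172.8 44 176.9
```

```text
time: 6.65
tool_pos: [0.5217, 0.1725, 0.2209]
orientation: [-0.001, 0.027, 1.0, -0.0]
contact_force: [-0.1, -0.1, -5.1]
width: 0.0354
finger_force: 60.7
t 6.65 pos [521.7 172.5 220.9] theta 176.94 tilt [ 0.002 -0.    -1.   ] w 0.0354 ff 60.7 F [-0.1 -0.1 -5.1]
twist 0.04 shift now [ -1.2   0.3 176.9] after twist [ -1.2   0.3 176.9] j6 -77.0
```

```bash
python3 -m crank '[-1.2,0.3,30,0,0.3, 0,0,40,0,0.3, 0,0,35,0,0.3, 0,0,20,0,0.3, 0,0,5,0,0.3, 0,0,0,0,0.3, 0,0,0,0,0.3]'; python3 go.py 523 172.8 44 176.9;python3 - <<'E'
from h import *
cam=manip.camera_model('wrist');img=manip.snapshot('wrist')
cv2.imwrite('pics/w2.png',img[:,:,::-1])
top=manip.snapshot('top');cv2.imwrite('pics/t2.png',top[:,:,::-1])
for c in ['red']:
    for a,m in blobs(img,c,400): print(c,a,'z97',rect(cam,m,.097),'z6',rect(cam,m,.006))
E
```

```text
time: 7.35
tool_pos: [0.5239, 0.173, 0.0934]
orientation: [0.001, 0.028, 1.0, 0.0]
contact_force: [-0.3, -0.9, -3.4]
width: 0.0352
finger_force: 60.5
t 7.35 pos [523.9 173.   93.4] theta 176.84 tilt [-0.001  0.    -1.   ] w 0.0352 ff 60.5 F [-0.3 -0.9 -3.4]
twist -0.06 shift now [ 0.9 -0.2 49.4] after twist [ 0.9 -0.2 49.4] j6 -77.0
red 2381 z97 (array([463.6, 176.5]), 28.9, 10.0, 88.7) z6 (array([469.1, 175.6]), 51.5, 17.9, 88.7)
red 20783 z97 (array([513.5, 174.5]), 85.0, 39.6, -3.2) z6 (array([558.1, 172.1]), 151.6, 70.6, -3.2)
```

View pics/w2.png

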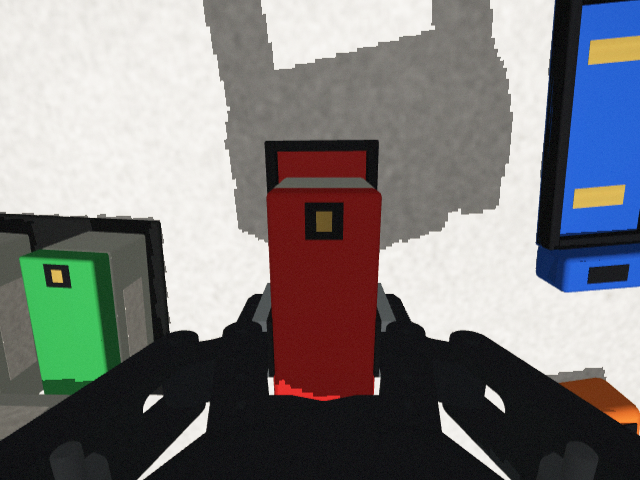

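```bash
python3 -m crank '[0.9,-0.2,20,0,0.3, 0,0,15,0,0.3, 0,0,8,0,0.3, 0,0,4,0,0.3, 0,0,2,0,0.3, 0,0,0.7,0,0.3, 0,0,0,0,0.3]'; python3 go.py 523 172.8 43 176.9
```

```text
time: 8.15
tool_pos: [0.5229, 0.1728, 0.0433]
orientation: [0.0, 0.027, 1.0, 0.0]
contact_force: [-0.8, 0.2, 0.4]
width: 0.0349
finger_force: 61.1
t 8.15 pos [522.9 172.8  43.3] theta 176.89 tilt [-0.001  0.    -1.   ] w 0.0349 ff 61.1 F [-0.8  0.2  0.4]
twist -0.01 shift now [-0.1  0.   0.3] after twist [-0.1  0.   0.3] j6 -77.0
```

```bash
python3 -m crank '[0,0,0,0,0.65, 0,0,0,0,0.65, 0,0,0,0,0.65, 0,0,-10,0,0.65, 0,0,-30,0,0.65, 0,0,-40,0,0.65, 0,0,-45,0,0.65, 0,0,-35,8.5,0.65, 0,0,0,8.5,0.65, 0,0,0,8.5,0.65, 0,0,0,8.5,0.65, 0,0,0,8.5,0.65, 0,0,0,8.5,0.65, 0,0,0,8.5,0.65, 0,0,0,8.5,0.65, 0,0,0,8.5,0.65, 0,0,0,8.5,0.65, 0,0,0,6.7,0.65,  0,0,0,0,0.65]'; python3 go.py 593.1 -2.6 93 85.2
python3 - <<'E'
from h import *
cam=manip.camera_model('wrist');img=manip.snapshot('wrist');cv2.imwrite('pics/w3.png',img[:,:,::-1])
for a,m in blobs(img,'red',400): print(a,'z58',rect(cam,m,.058),'z6',rect(cam,m,.006))
E
```

```text
time: 10.05
tool_pos: [0.5225, 0.1727, 0.2034]
orientation: [0.0, 0.737, 0.676, 0.0]
contact_force: [-0.1, 0.6, -0.4]
width: 0.0555
finger_force: 0.0
t 10.05 pos [522.5 172.7 203.4] theta 85.06 tilt [ 0.     0.001 -1.   ] w 0.0555 ff 0.0 F [-0.1  0.6 -0.4]
twist -0.14 shift now [-168.6   85.4  110.4] after twist [-168.8   85.   110.4] j6 15.0
1690 z58 (array([594.8, 178.7]), 59.1, 22.3, 88.4) z6 (array([607.7, 166.4]), 70.7, 26.6, 88.4)
7044 z58 (array([525.6, 181.1]), 109.0, 49.8, -2.5) z6 (array([524.9, 169.3]), 130.3, 59.6, -2.5)
```

```bash
python3 -m crank '[-25,12,0,-0.1,0.65, -40,20,0,0,0.65, -40,20,0,0,0.65, -40,20,0,0,0.65, -23.8,13,0,0,0.65, 0,0,0,0,0.65, 0,0,35,0,0.65, 0,0,40,0,0.65, 0,0,25,0,0.65, 0,0,10,0,0.65, 0,0,0,0,0.65, 0,0,0,0,0.65]'; python3 go.py 593.1 -2.6 93 85.2
```

```text
time: 11.3
tool_pos: [0.5939, -0.0023, 0.0942]
orientation: [0.001, 0.735, 0.678, 0.001]
contact_force: [0.2, 0.2, -0.0]
width: 0.0556
finger_force: 0.0
t 11.3 pos [593.9  -2.3  94.2] theta 85.36 tilt [ 0.     0.002 -1.   ] w 0.0556 ff 0.0 F [ 0.2  0.2 -0. ]
twist 0.16 shift now [-0.3 -0.8  1.2] after twist [-0.3 -0.8  1.2] j6 -3.0
```

```bash
python3 -m crank '[-0.3,-0.8,1.2,0.1,0.65, 0,0,0,0,0.3, 0,0,0,0,0.3, 0,0,0,0,0.3, 0,0,0,0,0.3, 0,0,-5,0,0.3, 0,0,-15,0,0.3, 0,0,-25,0,0.3, 0,0,-35,0,0.3,0,0,-30,0,0.3,0,0,-10,0,0.3,0,0,0,0,0.3]'; python3 go.py 479 -345.9 93 13.4
```

```text
time: 12.5
tool_pos: [0.5928, -0.0028, 0.2128]
orientation: [0.001, 0.736, 0.677, 0.001]
contact_force: [0.0, -0.9, -6.6]
width: 0.0356
finger_force: 61.2
t 12.5 pos [592.8  -2.8 212.8] theta 85.19 tilt [ 0.     0.002 -1.   ] w 0.0356 ff 61.2 F [ 0.  -0.9 -6.6]
twist 71.79 shift now [-351.5  -84.7  119.8] after twist [-190.3  307.4  119.8] j6 -3.0
```

```bash
python3 -m crank '[-15,-4,0,0,0.3, -30,-7,0,0,0.3, -40,-10,0,0,0.3, -40,-10,0,0,0.3, -40,-10,0,0,0.3, -40,-10,0,0,0.3, -40,-10,0,0,0.3, -40,-9,0,0,0.3, -35,-8,0,0,0.3, -20,-5,0,0,0.3, -10,-2,0,8.5,0.3, 0,0,0,8.5,0.3, 0,0,0,8.5,0.3, 0,0,0,8.5,0.3, 0,0,0,8.5,0.3, 0,0,0,8.5,0.3, 0,0,0,8.5,0.3, 0,0,0,8.5,0.3, 0,0,0,3.8,0.3,0,0,0,0,0.3]'; python3 go.py 479 -345.9 44 13.4
```

```text
time: 14.5
tool_pos: [0.4775, -0.3444, 0.2095]
orientation: [-0.001, 0.993, 0.116, -0.001]
contact_force: [0.1, 0.5, -5.4]
width: 0.0356
finger_force: 60.9
t 14.5 pos [ 477.5 -344.4  209.5] theta 13.3 tilt [-0.002 -0.002 -1.   ] w 0.0356 ff 60.9 F [ 0.1  0.5 -5.4]
twist -0.1 shift now [  1.1   1.8 165.5] after twist [  1.1   1.8 165.5] j6 33.0
```

```bash
python3 -m crank '[1.1,1.8,30,-0.1,0.3, 0,0,40,0,0.3, 0,0,40,0,0.3, 0,0,25,0,0.3, 0,0,10,0,0.3, 0,0,0,0,0.3, 0,0,0,0,0.3]'; python3 go.py 479 -345.9 44 13.4;python3 - <<'E'
from h import *
cv2.imwrite('pics/w4.png',manip.snapshot('wrist')[:,:,::-1])
E
```

```text
time: 15.2
tool_pos: [0.4802, -0.3463, 0.0675]
orientation: [0.0, 0.993, 0.118, 0.0]
contact_force: [0.5, -0.2, -4.6]
width: 0.0353
finger_force: 60.9
t 15.2 pos [ 480.2 -346.3   67.5] theta 13.52 tilt [ 0.001  0.001 -1.   ] w 0.0353 ff 60.9 F [ 0.5 -0.2 -4.6]
twist 0.12 shift now [-1.  -0.7 23.5] after twist [-1.  -0.7 23.5] j6 33.0
```

View pics/w4.png

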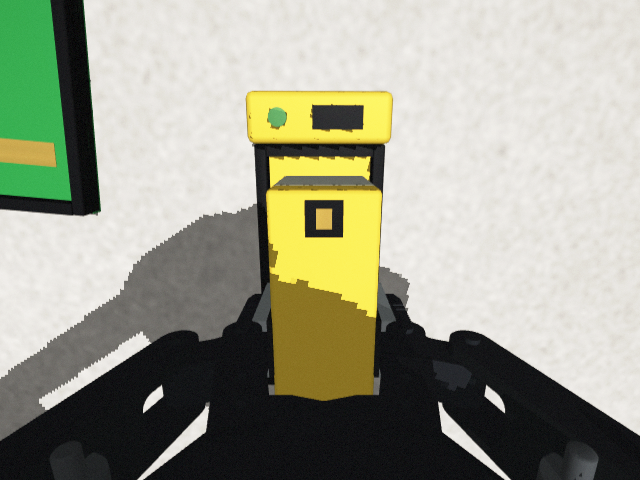

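```bash
python3 -m crank '[-1,-0.7,12,0.1,0.3, 0,0,7,0,0.3, 0,0,3,0,0.3, 0,0,1.5,0,0.3, 0,0,0.8,0,0.3, 0,0,0,0,0.3]'; python3 go.py 479 -345.9 43 13.4
```

```text
time: 15.85
tool_pos: [0.4789, -0.3455, 0.0426]
orientation: [0.0, 0.993, 0.117, 0.0]
contact_force: [-3.2, 1.8, 1.9]
width: 0.0352
finger_force: 61.8
t 15.85 pos [ 478.9 -345.5   42.6] theta 13.39 tilt [ 0.  0. -1.] w 0.0352 ff 61.8 F [-3.2  1.8  1.9]
twist -0.01 shift now [ 0.   0.4 -0.4] after twist [ 0.   0.4 -0.4] j6 33.0
```

```bash
python3 -m crank '[0,0,0,0,0.65, 0,0,0,0,0.65, 0,0,0,0,0.65, 0,0,-10,0,0.65, 0,0,-30,0,0.65, 0,0,-40,0,0.65, 0,0,-45,8.5,0.65, 0,0,-35,8.5,0.65, 0,0,0,3,0.65, 0,0,0,0,0.65]'; python3 - <<'E'
from h import *
cam=manip.camera_model('top');img=manip.snapshot('top');cv2.imwrite('pics/t5.png',img[:,:,::-1])
for c in HUE:
    for a,m in blobs(img,c,100): 
        ys,xs=np.nonzero(m)
        if ys.mean()>200:print(c,a,'z56/58',rect(cam,m,.057))
E
python3 go.py 550 38 93 -6.4
```

```text
time: 16.85
tool_pos: [0.479, -0.3456, 0.2038]
orientation: [0.001, 0.998, -0.058, 0.001]
contact_force: [-0.7, 0.0, -1.8]
width: 0.0558
finger_force: 0.0
red 180 z56/58 (array([599.1, 164.1]), 60.8, 20.8, 86.8)
red 882 z56/58 (array([519.4, 165.3]), 120.2, 49.4, -3.1)
yellow 198 z56/58 (array([ 553.4, -314.6]), 68.4, 21.2, -76.2)
yellow 691 z56/58 (array([ 479.2, -334.8]), 120.3, 58.1, 13.2)
green 158 z56/58 (array([ 621.5, -162.1]), 60.4, 20.0, -81.9)
green 629 z56/58 (array([556.9,  37.2]), 109.3, 35.3, -6.6)
green 867 z56/58 (array([ 542. , -170.2]), 119.5, 48.6, 8.3)
blue 632 z56/58 (array([552.4, -36.6]), 109.9, 35.5, -7.6)
blue 179 z56/58 (array([533.6, 333.2]), 61.7, 19.0, 89.2)
blue 918 z56/58 (array([455.1, 324.8]), 120.1, 46.9, 1.0)
t 16.9 pos [ 478.7 -345.4  202.6] theta -6.53 tilt [ 0.  0. -1.] w 0.0555 ff 0.0 F [-0.7 -0.1 -0.5]
twist -0.13 shift now [  27.3 -389.   109.6] after twist [  28.2 -388.9  109.6] j6 53.0
```

View pics/t5.png

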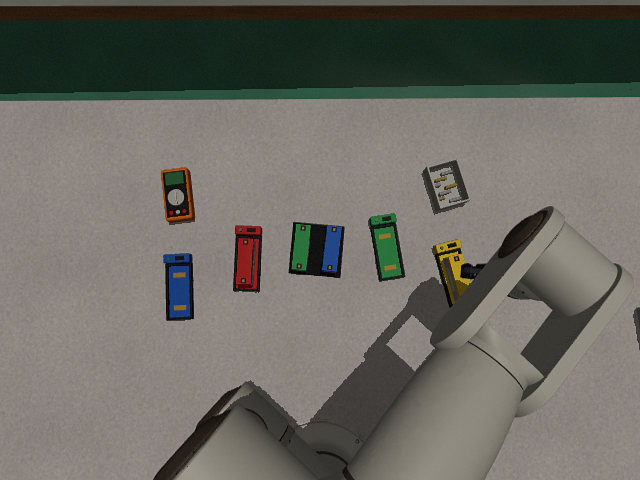

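```bash
python3 go.py 552.4 -35.8 41 -7.6; python3 -m crank '[5,-20,0,1.1,0.65, 5,-40,0,0,0.65, 5,-45,0,0,0.65, 4,-45,0,0,0.65, 4,-45,0,0,0.65, 4,-45,0,0,0.65, 4,-40,0,0,0.65, 0,-25,0,0,0.65, 0,-10,0,0,0.65, 0,0,0,0,0.65, 0,0,0,0,0.65]'; python3 go.py 552.4 -35.8 41 -7.6
python3 - <<'E'
from h import *
cam=manip.camera_model('wrist');img=manip.snapshot('wrist');cv2.imwrite('pics/w6.png',img[:,:,::-1])
for c in ('blue','green'):
  for a,m in blobs(img,c,400): print(c,a,'z56',rect(cam,m,.056))
E
```

```text
t 16.9 pos [ 478.7 -345.4  202.6] theta -6.53 tilt [ 0.  0. -1.] w 0.0555 ff 0.0 F [-0.7 -0.1 -0.5]
twist 1.07 shift now [  38.1 -316.   161.6] after twist [  32.1 -316.6  161.6] j6 53.0
time: 18.0
tool_pos: [0.5512, -0.0381, 0.2018]
orientation: [0.0, 0.998, -0.067, -0.0]
contact_force: [-0.6, -0.0, 0.2]
width: 0.0553
finger_force: 0.0
t 18.0 pos [551.2 -38.1 201.8] theta -7.69 tilt [-0.001  0.    -1.   ] w 0.0553 ff 0.0 F [-0.6 -0.   0.2]
twist -0.09 shift now [  0.9  -2.5 160.8] after twist [  0.9  -2.5 160.8] j6 86.0
blue 5612 z56 (array([553.9, -35.4]), 108.3, 35.8, -7.7)
green 2078 z56 (array([ 625.3, -150.4]), 63.2, 19.4, -81.7)
green 6500 z56 (array([ 558.9, -156.5]), 106.1, 42.3, 8.3)
green 5515 z56 (array([558.5,  36.6]), 108.6, 37.5, -6.5)
```

View pics/w6.png

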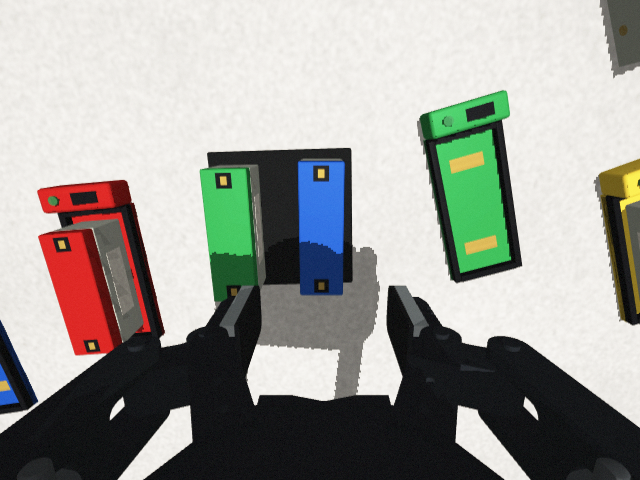

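```bash
python3 -m crank '[1.7,-2.6,40,0,0.65, 0,0,40,0,0.65, 0,0,40,0,0.65, 0,0,25,0,0.65, 0,0,10,0,0.65, 0,0,4,0,0.65, 0,0,0,0,0.65]'; python3 go.py 553.2 -35.6 41 -7.6
```

```text
time: 18.75
tool_pos: [0.5538, -0.0355, 0.0438]
orientation: [0.0, 0.998, -0.068, 0.0]
contact_force: [0.4, 0.2, 0.6]
width: 0.0554
finger_force: 0.0
t 18.75 pos [553.8 -35.5  43.8] theta -7.75 tilt [ 0.001  0.    -1.   ] w 0.0554 ff 0.0 F [0.4 0.2 0.6]
twist -0.15 shift now [-0.6  0.1  2.8] after twist [-0.6  0.1  2.8] j6 86.0
```

```bash
python3 -m crank '[-0.6,0.1,2.8,-0.1,0.65, 0,0,0,0,0.3, 0,0,0,0,0.3, 0,0,0,0,0.3, 0,0,0,0,0.3, 0,0,-5,0,0.3, 0,0,-15,0,0.3, 0,0,-25,0,0.3, 0,0,-35,0,0.3,0,0,-40,0,0.3,0,0,-35,0,0.3,0,0,-15,0,0.3,0,0,0,0,0.3]'; python3 go.py 455.5 339.8 44 1
```

```text
time: 20.05
tool_pos: [0.5533, -0.035, 0.2118]
orientation: [0.0, 0.998, -0.066, 0.001]
contact_force: [0.7, 0.0, -6.2]
width: 0.0353
finger_force: 60.9
t 20.05 pos [553.3 -35.  211.8] theta -7.61 tilt [ 0.003  0.    -1.   ] w 0.0353 ff 60.9 F [ 0.7  0.  -6.2]
twist -8.61 shift now [-146.6 -358.5  167.8] after twist [ -91.3 -376.4  167.8] j6 86.0
```

```bash
python3 -m crank '[0,0,0,-4.3,0.3, 0,0,0,-4.3,0.3, -4,-17,0,0,0.3, -8,-32,0,0,0.3, -10,-40,0,0,0.3, -10,-41,0,0,0.3, -10,-41,0,0,0.3, -10,-41,0,0,0.3, -10,-41,0,0,0.3, -10,-41,0,0,0.3, -9,-38,0,0,0.3, -6,-25,0,0,0.3, -4,-15,0,0,0.3, 0,-4,0,0,0.3, 0,0,0,0,0.3, 0,0,0,0,0.3]'; python3 go.py 455.5 339.8 44 1
```

```text
time: 21.65
tool_pos: [0.4556, 0.3386, 0.2099]
orientation: [0.0, 1.0, 0.008, -0.0]
contact_force: [0.1, 0.3, -6.0]
width: 0.0352
finger_force: 61.2
t 21.65 pos [455.6 338.6 209.9] theta 0.93 tilt [-0.001  0.    -1.   ] w 0.0352 ff 61.2 F [ 0.1  0.3 -6. ]
twist -0.07 shift now [ -0.   -1.2 165.9] after twist [ -0.   -1.2 165.9] j6 118.0
```

```bash
python3 -m crank '[0,-1.2,30,-0.1,0.3, 0,0,40,0,0.3, 0,0,40,0,0.3, 0,0,25,0,0.3, 0,0,10,0,0.3, 0,0,0,0,0.3, 0,0,0,0,0.3]'; python3 go.py 455.5 339.8 43 1;python3 - <<'E'
from h import *
cv2.imwrite('pics/w7.png',manip.snapshot('wrist')[:,:,::-1])
E
```

```text
time: 22.35
tool_pos: [0.4562, 0.3406, 0.0668]
orientation: [-0.0, 1.0, 0.009, 0.001]
contact_force: [0.3, -0.2, -4.4]
width: 0.0354
finger_force: 60.9
t 22.35 pos [456.2 340.6  66.8] theta 1.05 tilt [ 0.002 -0.001 -1.   ] w 0.0354 ff 60.9 F [ 0.3 -0.2 -4.4]
twist 0.05 shift now [-0.7  0.8 23.8] after twist [-0.7  0.8 23.8] j6 118.0
```

View pics/w7.png

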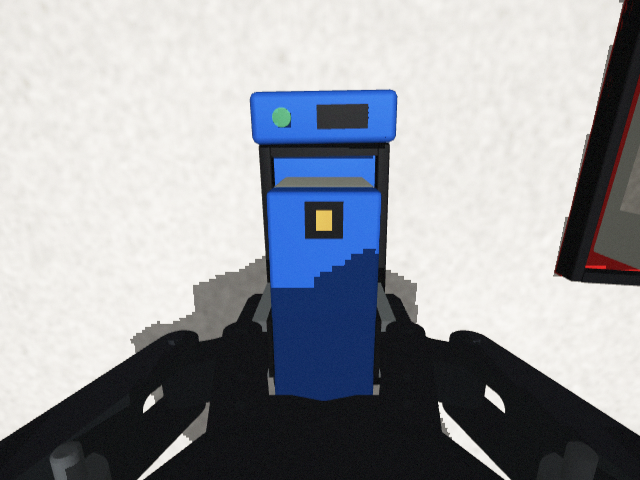

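```bash
python3 -m crank '[-0.7,0.3,12,0,0.3, 0,0,7,0,0.3, 0,0,3,0,0.3, 0,0,1.5,0,0.3, 0,0,0.5,0,0.3, 0,0,0,0,0.3]'; python3 go.py 455.5 339.8 43 1
```

```text
time: 23.0
tool_pos: [0.4547, 0.3405, 0.0432]
orientation: [-0.0, 1.0, 0.01, 0.0]
contact_force: [-12.5, -6.9, 26.4]
width: 0.0353
finger_force: 65.3
t 23.0 pos [454.7 340.5  43.2] theta 1.11 tilt [ 0.001 -0.    -1.   ] w 0.0353 ff 65.3 F [-12.5  -6.9  26.4]
twist 0.11 shift now [0.8 0.7 0.2] after twist [0.8 0.7 0.2] j6 118.0
```

```bash
python3 -m crank '[0,0,-0.4,0,0.3, 0,0,0,0,0.3]'; python3 -m crank '[0,0,0,0,0.65, 0,0,0,0,0.65, 0,0,0,0,0.65, 0,0,-10,0,0.65, 0,0,-30,0,0.65, 0,0,-40,0,0.65, 0,0,-45,0,0.65, 0,0,-35,7.6,0.65, 0,0,0,0,0.65, 0,0,0,0,0.65]'; python3 go.py 558 37 41 -6.6
```

```text
time: 23.2
tool_pos: [0.4547, 0.3405, 0.0432]
orientation: [-0.0, 1.0, 0.01, 0.0]
contact_force: [-9.4, -5.7, 20.8]
width: 0.0353
finger_force: 64.3
time: 24.2
tool_pos: [0.4548, 0.3404, 0.2027]
orientation: [-0.001, 0.998, -0.056, 0.001]
contact_force: [-0.0, -0.7, -0.2]
width: 0.0556
finger_force: 0.0
t 24.2 pos [454.8 340.4 202.7] theta -6.47 tilt [ 0.001 -0.001 -1.   ] w 0.0556 ff 0.0 F [-0.  -0.7 -0.2]
twist 0.13 shift now [136.7 289.8 161.7] after twist [137.4 289.5 161.7] j6 126.0
```

```bash
python3 -m crank '[9,19,0,0.1,0.65, 18,38,0,0,0.65, 20,43,0,0,0.65, 20,43,0,0,0.65, 20,43,0,0,0.65, 20,43,0,0,0.65, 17,35,0,0,0.65, 9,19,0,0,0.65, 4,7,0,0,0.65, 0,0,0,0,0.65, 0,0,40,0,0.65, 0,0,40,0,0.65, 0,0,30,0,0.65, 0,0,20,0,0.65, 0,0,10,0,0.65, 0,0,0,0,0.65]'; python3 go.py 557.7 37.3 41 -6.6
```

```text
time: 25.8
tool_pos: [0.5566, 0.0375, 0.0607]
orientation: [-0.0, 0.998, -0.057, -0.001]
contact_force: [0.1, -0.7, -0.2]
width: 0.0558
finger_force: 0.0
t 25.8 pos [556.6  37.5  60.7] theta -6.54 tilt [-0.002 -0.    -1.   ] w 0.0558 ff 0.0 F [ 0.1 -0.7 -0.2]
twist 0.06 shift now [ 1.1  0.  19.7] after twist [ 1.1  0.  19.7] j6 92.0
```

```bash
python3 -m crank '[1,0,12,0,0.65, 0,0,6,0,0.65, 0,0,2,0,0.65, 0,0,0,0,0.65, 0,0,0,0,0.3, 0,0,0,0,0.3, 0,0,0,0,0.3, 0,0,0,0,0.3, 0,0,-5,0,0.3, 0,0,-15,0,0.3, 0,0,-25,0,0.3, 0,0,-35,0,0.3,0,0,-40,0,0.3,0,0,-35,0,0.3,0,0,-15,0,0.3,0,0,0,0,0.3]'; python3 go.py 546.5 -178 44 8.3
```

```text
time: 27.4
tool_pos: [0.5589, 0.0363, 0.2138]
orientation: [-0.0, 0.998, -0.058, 0.002]
contact_force: [-0.0, 0.4, -5.7]
width: 0.0353
finger_force: 60.9
t 27.4 pos [558.9  36.3 213.8] theta -6.61 tilt [ 0.003 -0.    -1.   ] w 0.0353 ff 60.9 F [-0.   0.4 -5.7]
twist -14.91 shift now [ 12.4 214.3 169.8] after twist [-43.2 210.3 169.8] j6 92.0
```

```bash
python3 -m crank '[0,0,0,-5,0.3, 0,0,0,-5,0.3, 0,0,0,-4.9,0.3, -4,18,0,0,0.3, -7,35,0,0,0.3, -8,40,0,0,0.3, -8,40,0,0,0.3, -7,35,0,0,0.3, -5,25,0,0,0.3, -3,12,0,0,0.3, -1,5,0,0,0.3, 0,0,0,0,0.3, 0,0,40,0,0.3, 0,0,40,0,0.3, 0,0,30,0,0.3, 0,0,20,0,0.3, 0,0,10,0,0.3, 0,0,0,0,0.3, 0,0,0,0,0.3]'; python3 go.py 546.5 -178 43 8.3;python3 - <<'E'
from h import *
cv2.imwrite('pics/w8.png',manip.snapshot('wrist')[:,:,::-1])
E
```

```text
time: 29.3
tool_pos: [0.5466, -0.1774, 0.0727]
orientation: [0.0, 0.997, 0.073, 0.001]
contact_force: [0.0, -0.3, -5.1]
width: 0.0354
finger_force: 61.0
t 29.3 pos [ 546.6 -177.4   72.7] theta 8.32 tilt [ 0.001  0.    -1.   ] w 0.0354 ff 61.0 F [ 0.  -0.3 -5.1]
twist 0.02 shift now [-0.2  0.6 29.7] after twist [-0.2  0.6 29.7] j6 56.0
```

View pics/w8.png

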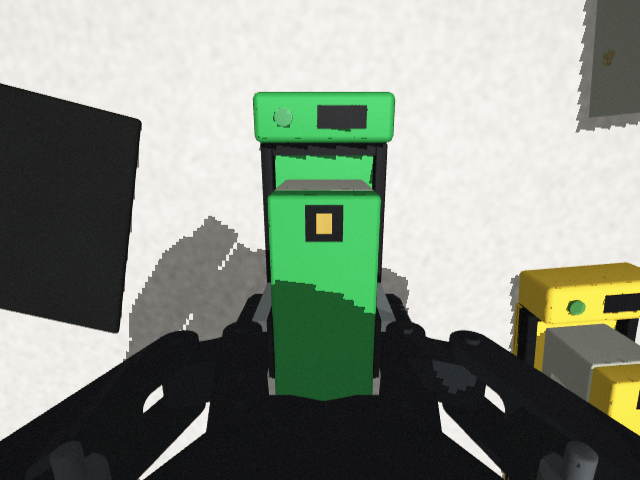

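The green battery (cols 269–380) is centred on its cradle's end block (254–394); lower gently.

```bash
python3 -m crank '[0,0.2,15,0,0.3, 0,0,8,0,0.3, 0,0,3.5,0,0.3, 0,0,1.5,0,0.3, 0,0,1,0,0.3, 0,0,0,0,0.3]'; python3 go.py 546.5 -178 43 8.3
```

```text
time: 29.95
tool_pos: [0.5461, -0.178, 0.0443]
orientation: [0.0, 0.997, 0.072, 0.0]
contact_force: [-11.8, 4.3, 22.6]
width: 0.0352
finger_force: 64.6
t 29.95 pos [ 546.1 -178.    44.3] theta 8.28 tilt [ 0.  0. -1.] w 0.0352 ff 64.6 F [-11.8   4.3  22.6]
twist -0.02 shift now [0.3 0.1 1.3] after twist [0.3 0.1 1.3] j6 56.0
```

```bash
python3 -m crank '[0,0,-0.3,0,0.3, 0,0,0,0,0.3, 0,0,0,0,0.65, 0,0,0,0,0.65, 0,0,0,0,0.65, 0,0,-10,0,0.65, 0,0,-30,0,0.65, 0,0,-40,0,0.65, 0,0,-45,0,0.65, 0,0,-35,0,0.65, -10,-20,0,0,0.65, -30,-20,0,0,0.65, -40,-30,0,0,0.65, -45,-30,0,0,0.65, -45,-30,0,0,0.65, -40,-20,0,0,0.65, -20,-10,0,0,0.65, 0,0,0,0,0.65]'; python3 - <<'E'
from h import *
img=manip.snapshot('top');cam=manip.camera_model('top')
c=img[180:380,140:500];cv2.imwrite('pics/t9.png',cv2.resize(c[:,:,::-1],None,fx=2.2,fy=2.2,interpolation=cv2.INTER_CUBIC))
s=manip.snapshot('scene')[130:390,80:450];cv2.imwrite('pics/s9.png',cv2.resize(s[:,:,::-1],None,fx=2.1,fy=2.1,interpolation=cv2.INTER_CUBIC))
E
```

```text
time: 31.75
tool_pos: [0.3011, -0.0554, 0.204]
orientation: [0.001, 0.997, 0.072, 0.001]
contact_force: [0.9, -1.0, 0.2]
width: 0.0557
finger_force: 0.0
```

View pics/t9.png

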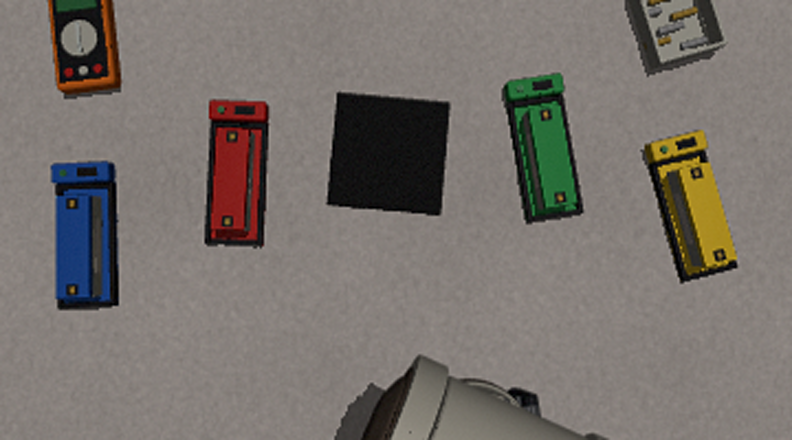

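View pics/s9.png

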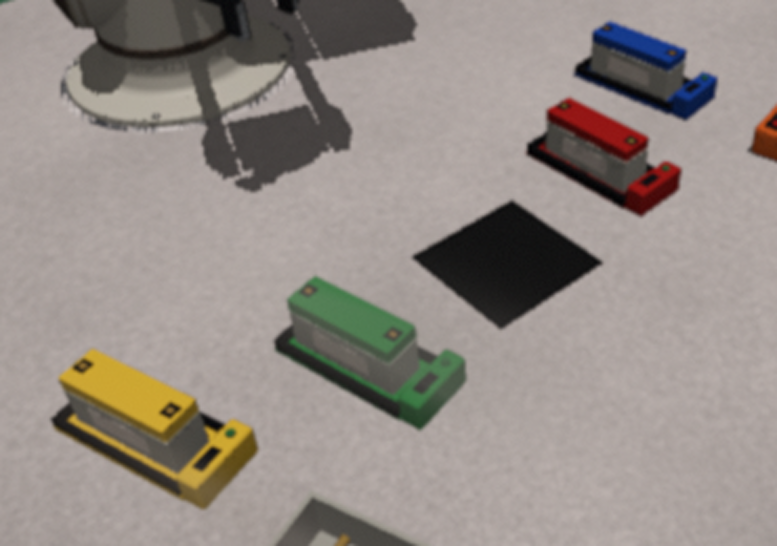

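```bash
python3 - <<'E'
from h import *
cam=manip.camera_model('top')
T={'red':[(232,136),(227,221),523,172.8,-3.1],'yellow':[(697,173),(719,254),479,-345.9,13.4],'green':[(545,115),(560,198),546.5,-178,8.3],'blue':[(72,203),(72,290),455.5,339.8,1]}
for k,(a,b,x,y,th) in T.items():
    P=unproj(cam,np.array([a,b])/2.2+[140,180],.058)[:,:2]*1000
    d=P.mean(0)-[x,y];r=np.radians(th);e=P[0]-P[1]
    print(k,'along',(d@[np.cos(r),np.sin(r)]).round(1),'across',(d@[-np.sin(r),np.cos(r)]).round(1),'angle err',(np.degrees(np.arctan2(e[1],e[0]))-th).round(1))
E
```

```text
red along 1.1 across -1.3 angle err -0.2
yellow along -0.7 across -1.4 angle err -0.6
green along -3.5 across -1.0 angle err 0.3
blue along -2.0 across -0.5 angle err -0.0
```

All within the ±8 mm margin.

```bash
python3 -c "
from workcell import manip
print(manip.job_done())"
```

```text
the job is handed in; nothing more can be done
None
```

The job is handed in at about 32 s: all four batteries sit lid up in the cradles of their own colour, within about 4 mm of centre along and 1.5 mm across (8 mm allowed), and the arm never went near the multimeter or the tub.

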